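# Clamp a bar in the bench thickness gauge with its ratchet knob

### The job

Gauge the loose aluminium bar: slide it along the guide rails into the bench thickness gauge until one end rests gently against the back stop, then screw the plunger down on it by turning only the ratchet knob on top clockwise, until the ratchet slips and has clicked two or three times; turn no further. Let go and leave the bar clamped there for the reading, and do not disturb the spool, the tin and the pads.

Things in the scene. Friction and masses are not known exactly. Their poses are not given: they have to be found in the camera images.
- gauge: Bench thickness gauge fixed to the table: grey base plate (x -76 to +46 mm, 70 mm wide), bed, guide rails, column at the back, arm 36 mm wide overhanging the bed (x -18 to +45, z 48 to 67 mm). Origin: under the plunger's axis at table height; x: the way the bar is slid in (towards the column), z up. All mm given for other parts are in this frame.
- mouth (a point): Middle of the bed at the front end of the straight guide rails (x = -50 mm, z = 12 mm in the gauge's frame, axes as the gauge's). The rails' inner faces are 28 mm apart (y -14 and +14), from x -50 to +12, their tops at z = 21 mm; in front a flared mouth reaches to x = -68. Above the rails it is open in front of the arm (x below -18).
- bed: Steel bed of the gauge on which the bar lies, x -72 to +16 mm, 27.5 mm wide, surface at z = 12 mm; its frame is the gauge's (origin under the plunger's axis). The plunger presses the bar on it; the bar bears 60 N at most.
- stop: Back stop, a fixed steel block 30 mm wide in front of the column; its face is at x = +16 mm, z 9 to 27 mm; its frame is the gauge's (origin under the plunger's axis). A bar fully home has its end against this face. Not to be rammed: 25 N at most.
- bar_center (a point): Centre of the loose aluminium bar, 140 x 24 x 10 mm (x along its length, z up), about 90 g, at first lying on the table; either end may go in first. Fully home its centre is at x = -54, y = 0, z = 17 mm in the gauge's frame, and its outer 48 mm stand out in front of the base plate, where it can be held clear of the arm and knob.
- thimble_top (a point): Centre of the top of the thimble, an aluminium drum 40 mm across (z 70 to 84 mm) below the knob. It drives the plunger (14 mm, starts 13.5 to 17.4 mm above the bed) down 4.2 mm per rad clockwise from above, without rising or sinking itself, and does not run back when let go. It turns with the knob until the ratchet slips. Never hold it: that bypasses the ratchet and overloads the bar.
- knob_grip (a point): Centre of the ratchet knob on top: upright knurled dark steel cylinder, 30 mm across, 32 mm high (z 86 to 118 mm, this point at 102), on the plunger's axis, 2 mm above the thimble. Stays at this height, has no end stop. Turning takes about 0.07 N m while the plunger is free, more once it bears on the bar; the ratchet slips at about 0.22 N m at each click.
- knob (a joint): How far the ratchet knob has slipped relative to the thimble (rad), 0 at the start; grows when the knob is turned clockwise from above once the ratchet slips. One click per 0.52 rad. Stays where it is left; does not change while knob and thimble turn together.
- brown_spool: Bystander: spool of brown thread, 34 mm across, 45 mm high, standing. Origin under its centre.
- red_tin: Bystander: flat red tin, 78 mm across, 30 mm high. Origin under its centre.
- white_pads: Bystander: stack of white round pads, 58 mm across, 26 mm high. Origin under its centre.
There are look-alikes about, which are no part of the job. Of the things shaped like the gauge, the grey one is meant.

How it is judged:
On the way, in this order (a step that is already met when the one before it is completed fails the run):
1. the bar lies on the bed between the rails, its end at the back stop (x of bar_center in the frame of gauge between -0.0565 and -0.05 m and y of bar_center in the frame of gauge between -0.004 and 0.004 m and z of bar_center in the frame of gauge between 0.014 and 0.0195 m and angle between the x axis of bar_center and the x axis of gauge, either way round below 0.1 rad and value of joint knob below 0.3 rad), for 0.2 s.
2. the knob has been turned until the ratchet slipped, with the bar clamped (x of bar_center in the frame of gauge between -0.0565 and -0.05 m and y of bar_center in the frame of gauge between -0.004 and 0.004 m and z of bar_center in the frame of gauge between 0.014 and 0.0195 m and angle between the x axis of bar_center and the x axis of gauge, either way round below 0.1 rad and contact force between bed and bar above 8 N and value of joint knob above 0.75 rad), for 0.2 s.
At the end, for the whole second after the job is handed in: The bar lies on the bed between the rails (within 4 mm of the middle, within 0.1 rad), its end within 2.5 mm of the back stop, at rest, pressed on the bed with more than 8 N by the plunger; the ratchet knob has slipped by 0.75 to 2.3 rad (about two to four clicks) (all of step 2 and linear speed of bar below 0.02 m/s); the robot touches nothing.
It fails at once if the bar is rammed against the back stop with more than 25 N (contact force between stop and bar above 25 N).
It fails at once if the bar is pressed on the bed with more than 60 N (ratchet bypassed) (contact force between bed and bar above 60 N).
It fails at once if the ratchet knob is turned on past four clicks (value of joint knob above 2.3 rad).
It fails at once if the spool, the tin or the pads are moved by more than 25 mm (distance of any of brown_spool, red_tin, white_pads from where it was at the start of the episode above 0.025 m).
It also fails if it takes over 72 s, if anything falls off the work surface, if the arm or the gripper's body presses on something with over 40 N, if the wrist force passes 120 N, or if a joint passes its speed limit or range.

### The arm

A 7-joint arm with a two-finger parallel gripper is mounted at the origin on a cart in front of the work surface, level with it; the furniture and walls round the work are solid. World frame = base frame: x ahead of the robot, y to its left, z up, the work surface at z = 0. Lengths are in m, angles in rad, forces in N, time in s.
With the tool pointing down it reaches from about 0.4 to 0.9 m from the base axis. Payload 5.6 kg.
Tool frame: the origin (TCP) lies midway between the tips of the shut fingers; the grasp point (between the pads) lies 19 mm behind it; z points along the fingers, y is the line along which they close (so a half turn about z gives the same grasp; the last joint's range is limited). The gripper opens to 92 mm and grips with 3 to 60 N. Pads are 20 mm wide; open, the fingers measure 128 mm over their backs; the gripper's body (75 mm by 189 mm) begins 69 mm behind the grasp point.
Start: joints at [1.253, 0.468, -0.012, 1.603, 0.006, 1.071, -0.056], TCP at [0.176, -0.626, 0.215] pointing down, gripper open.
Joint ranges: [-2.53, 2.53], [-0.31, 2.02], [-1.57, 1.55], [0.28, 2.44], [-1.29, 4.43], [0.15, 1.84], [-2.92, 2.92]. Speed limits (rad/s): [2.57, 2.57, 3.14, 3.14, 3.14, 3.14, 3.14].

### API

Orientations are given as a 3x3 rotation matrix whose columns are the frame's x, y, z axes.
In Python, from station import env, effector, solver, viewer, workorder, search_frame, tip_of gives the robot as it stands. Calls block until the motion is done:
- env.reach(position, orientation): joint-space move of the TCP to a pose.
- env.movel(position, frame=None, rate=0.15): straight line of the TCP; frame=None keeps the orientation; rate is the mean speed in m/s.
- env.goto_joints(angles): joint-space move.
- effector.release() and effector.grasp(squeeze=None): open the fingers fully, or close them until they stop; squeeze is the grip in N (None keeps the last).
- env.pause(seconds).
- solver.inverse_kinematics(position, orientation): joint angles nearest the present ones, or None.
- env.sense(): the state.
- viewer.read_camera(name): name is "scene" or "top"; returns (picture, depth): 480x640x3 uint8, red, green, blue; 480x640 float32, m along the optical axis (not along the pixel's ray), 0 where there is no reading.
- viewer.camera_info(name): a dict with "intrinsics" (3x3 intrinsics, pixels), "eye" and "rotation" of the camera in the world. Camera axes: x right, y up, looking along -z (the intrinsics and any distortion apply to the point x, -y, -z); pixel columns grow to the right and rows downward; lengths in m; the calibration is good to about 2 mm. A picture is of the moment at which its call begins. camera_info takes no time and is no camera call.
A pose or a line that the arm cannot do raises env.PlanningError and nothing moves.
- workorder.finish_job(): hands the job in; it is judged then, once.
Trained networks look in the newest picture that a camera, given by its name, has taken for a name from the list of things; names that differ only in an ending like _2 or _b are one class to them, and where a whole thing is asked for, a point or a joint stands for the part that bears it (a point fixed in the world has none). Each returns a list of dicts, best first, with "score" (0 to 1); they miss things now and then, are a little off and sometimes report something else, mostly with a low value. They report only what shows in the picture. A call takes as long as a camera call. They do not tell look-alikes from the thing itself.
- search_frame(camera, name): "at" ([x, y, z] in m, in world coordinates, good to about 4 mm: the middle of the surface that is visible of it).
- tip_of(camera, name): "at" ([x, y, z] in m, in world coordinates, good to about 4 mm: a listed point, or the origin of a listed thing).
The state is a dict: "t": time; "joint_positions": joint angles; "joint_velocities": joint speeds; "tau": joint torques, N m; "ee_pos": TCP position; "tcp_rot": TCP orientation; "wrist_force": force on the tool from outside, world axes, zero at the start; "moment": the same for the moment, N m; "gripper_width": finger opening in m; "grasp_force": force on a finger pad.
Only numpy, scipy, OpenCV 4.12 (cv2) and the standard library are available. Lean on these libraries where they do the work, as an engineer would, in place of code of your own. Each camera call takes 0.05 s, during which the arm holds its last target. There are 200 camera calls.

## Working session

There is one attempt and no reset: what is moved stays moved. The work goes in short steps, each a Python script; the robot and the scene stay as the last script left them, time stands still between calls to the robot, and variables do not carry over. Pictures are saved under pics/ and viewed, at most 10 in all, crops included, and the job is handed in when it is done.

```bash
ls; mkdir -p pics
python3 - <<'E'
from station import env,viewer,search_frame,tip_of
import cv2,numpy as np
for c in ["top","scene"]:
    p,d=viewer.read_camera(c); cv2.imwrite(f"pics/{c}0.png",p[:,:,::-1]); np.savez(f"{c}0.npz",p=p,d=d)
    i=viewer.camera_info(c); print(c,i)
    for n in ["gauge","bar_center","knob_grip","mouth","stop"]:
        print(n,[(np.round(r["at"],3).tolist(),round(r["score"],2)) for r in tip_of(c,n)])
s=env.sense();print(s["t"],s["ee_pos"],s["tcp_rot"],s["gripper_width"])
E
```

```text
pics
top {'intrinsics': array([[590.3407862 ,   0.        , 313.46724167],
       [  0.        , 590.3407862 , 232.94534117],
       [  0.        ,   0.        ,   1.        ]]), 'eye': array([0.38957154, 0.03939094, 1.1924561 ]), 'rotation': array([[-0.0201994 ,  0.98780637, -0.15437148],
       [-0.99949945, -0.01619107,  0.02717892],
       [ 0.02434807,  0.15484321,  0.98763898]])}
gauge [([0.723, 0.1, -0.0], 0.83), ([0.555, 0.075, 0.002], 0.8), ([0.38, 0.178, 0.001], 0.77)]
bar_center [([0.546, -0.206, 0.006], 0.69)]
knob_grip [([0.725, 0.102, 0.103], 0.65), ([0.38, 0.18, 0.1], 0.59), ([0.557, 0.07, 0.101], 0.47)]
mouth [([0.328, 0.175, 0.01], 0.97), ([0.677, 0.086, 0.012], 0.86), ([0.508, 0.057, 0.012], 0.73)]
stop []
scene {'intrinsics': array([[507.66014784,   0.        , 325.80206266],
       [  0.        , 507.66014784, 234.15491116],
       [  0.        ,   0.        ,   1.        ]]), 'eye': array([0.23074558, 0.65423748, 0.85816782]), 'rotation': array([[-0.89171169,  0.32735042, -0.31255713],
       [-0.45252819, -0.6574589 ,  0.60246662],
       [-0.00827577,  0.67866744,  0.73439908]])}
gauge [([0.723, 0.097, -0.003], 0.8), ([0.553, 0.071, 0.003], 0.62), ([0.378, 0.178, 0.003], 0.57)]
bar_center [([0.546, -0.201, 0.01], 0.91)]
knob_grip [([0.724, 0.1, 0.101], 0.62), ([0.381, 0.182, 0.101], 0.59), ([0.555, 0.068, 0.102], 0.58), ([0.736, -0.093, 0.004], 0.37)]
mouth [([0.328, 0.175, 0.015], 0.79), ([0.508, 0.06, 0.016], 0.73), ([0.678, 0.083, 0.01], 0.63), ([0.554, 0.069, 0.001], 0.59)]
stop [([0.721, 0.105, -0.001], 0.64), ([0.547, -0.204, 0.007], 0.55), ([0.383, 0.184, -0.001], 0.42), ([0.555, 0.07, 0.002], 0.41), ([0.551, 0.068, 0.002], 0.38)]
0.6 [ 0.17632858 -0.62562545  0.21459077] [[ 9.62496276e-01  2.71294889e-01 -3.74797586e-05]
 [ 2.71294887e-01 -9.62496276e-01 -4.57234970e-05]
 [-4.84786791e-05  3.38406287e-05 -9.99999998e-01]] 0.0920421777529717
```

View pics/top0.png

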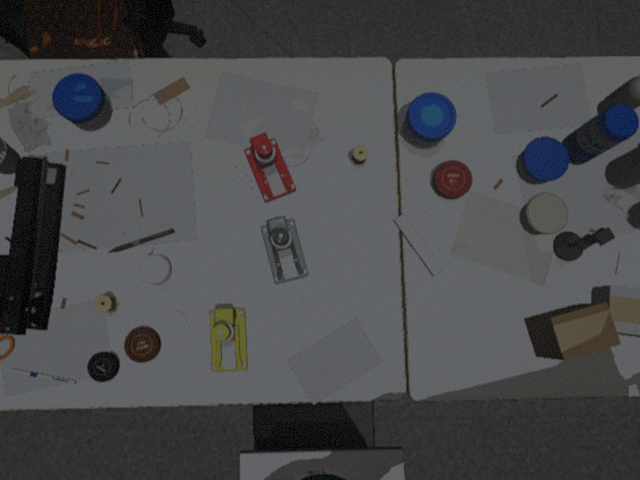

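View pics/scene0.png

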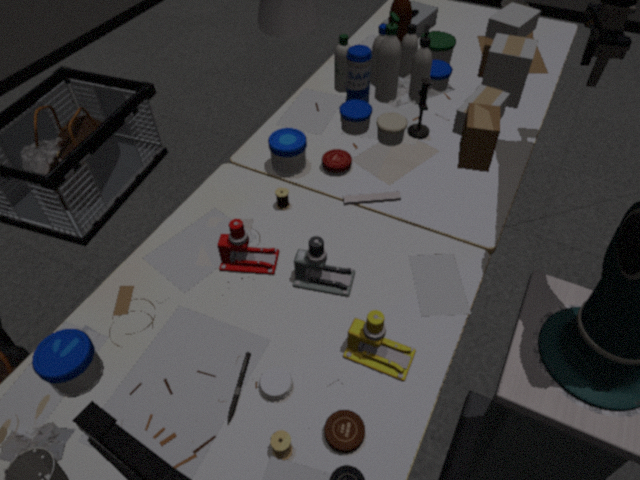

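The top view shows the grey gauge at about (283,245), its mouth towards the robot. The pale bar is at (418,246), just right of the seam. The red and yellow gauges are look-alikes. Next I fit the bar and gauge poses from depth.

```bash
cat > h.py <<'E'
import numpy as np,cv2
from station import viewer
def cloud(c,p,d):
    i=viewer.camera_info(c);K=i["intrinsics"];v,u=np.nonzero(d>0);z=d[v,u]
    P=np.c_[(u-K[0,2])/K[0,0]*z,-(v-K[1,2])/K[1,1]*z,-z]
    return P@i["rotation"].T+i["eye"],p[v,u].astype(int),np.c_[u,v]
def rect(P):
    (c,s,a)=cv2.minAreaRect((P[:,:2]*1000).astype(np.float32))
    b=cv2.boxPoints((c,s,a));e=[b[1]-b[0],b[2]-b[1]];e=max(e,key=np.linalg.norm)
    return np.round(c,1),np.round(sorted(s),1),round(float(np.arctan(e[1]/e[0])),4)
E
python3 - <<'E'
from h import *
from station import search_frame,tip_of,env
for c in ["top","scene"]:
    f=np.load(c+"0.npz");P,C,U=cloud(c,f["p"],f["d"])
    t=P[(abs(P[:,0]-.45)<.02)&(abs(P[:,1]+.05)<.03)];print(c,"table z",np.median(t[:,2]),t[:,2].std())
    g=np.hypot(P[:,0]-.535,P[:,1]-.068)<.095
    for lo,hi in [(.003,.3),(.003,.02),(.016,.026),(.04,.075),(.078,.1),(.11,.13)]:
        Q=P[g&(P[:,2]>lo)&(P[:,2]<hi)]
        if len(Q)>5:print(lo,hi,len(Q),rect(Q),np.round(np.median(Q,0),4))
    q=g&(P[:,2]>.11); print("knob circle",cv2.minEnclosingCircle((P[q][:,:2]*1000).astype(np.float32)),P[q][:,2].mean())
    b=(np.hypot(P[:,0]-.546,P[:,1]+.204)<.1)&(P[:,2]>.005)&(P[:,2]<.02)
    print("bar",b.sum(),rect(P[b]),np.median(P[b],0))
    b&=(C.min(1)>0)
for n in ["brown_spool","red_tin","white_pads"]:
    print(n,[(np.round(r["at"],3).tolist(),round(r["score"],2)) for r in tip_of("scene",n)])
E
```

```text
top table z -0.0005531718484899084 0.0022741184236718223
0.003 0.3 2440 (array([534.7,  68.9]), array([183.2, 183.4]), 1.0082) [0.5387 0.0673 0.0112]
0.003 0.02 1665 (array([534.7,  68.9]), array([183.2, 183.4]), 1.0082) [0.5256 0.0614 0.0087]
0.016 0.026 255 (array([523.7,  60.5]), array([51.9, 74.4]), 0.1841) [0.5173 0.069  0.0207]
0.04 0.075 266 (array([568. ,  74.9]), array([38. , 63.3]), 0.2408) [0.5843 0.0774 0.0657]
0.078 0.1 125 (array([551.8,  70.5]), array([33.7, 38.5]), -1.5237) [0.5447 0.069  0.0839]
0.11 0.13 211 (array([555.1,  70.6]), array([27.8, 29.8]), -0.0127) [0.5545 0.0714 0.1171]
knob circle ((554.8611450195312, 70.53864288330078), 15.394274711608887) 0.11713543523277076
bar 849 (array([ 540.2, -208.7]), array([170.2, 170.6]), 1.4696) [ 0.54669555 -0.20573095  0.00914512]
scene table z -0.0006077552696773236 0.0015834319698282827
0.003 0.3 2243 (array([528. ,  76.1]), array([155.6, 173.6]), 0.6352) [0.5453 0.0844 0.0189]
0.003 0.02 1193 (array([528. ,  76.1]), array([155.6, 173.6]), 0.6352) [0.5266 0.0829 0.0104]
0.016 0.026 324 (array([541.6,  68.2]), array([ 51.3, 110.9]), 0.1584) [0.5285 0.0822 0.0202]
0.04 0.075 387 (array([567.6,  77.4]), array([37.9, 63.6]), 0.2194) [0.5763 0.0891 0.0643]
0.078 0.1 178 (array([552.7,  78.4]), array([29.3, 38.6]), 0.5453) [0.5474 0.0846 0.0843]
0.11 0.13 171 (array([554.4,  74. ]), array([29.1, 30.8]), -1.3449) [0.5538 0.076  0.1173]
knob circle ((554.2453002929688, 73.3899917602539), 16.1170654296875) 0.11688834192418775
bar 451 (array([ 552.5, -230. ]), array([135.4, 135.6]), 0.1549) [ 0.5478123  -0.20086369  0.0089526 ]
brown_spool [([0.736, -0.092, 0.001], 0.58)]
red_tin [([0.677, -0.279, -0.0], 0.8)]
white_pads [([0.508, 0.321, -0.004], 0.71)]
```

```bash
cat >> h.py <<'E'
from scipy.optimize import least_squares
def grab(c,n=6):
    ps,ds=zip(*[viewer.read_camera(c) for _ in range(n)])
    return np.mean(ps,0),np.median(ds,0)
def comp(c,p,d,lo,hi,seed,r):
    """largest connected height-band blob near seed -> its points"""
    P,C,U=cloud(c,p,d);k=(P[:,2]>lo)&(P[:,2]<hi)&(np.hypot(P[:,0]-seed[0],P[:,1]-seed[1])<r)
    m=np.zeros(d.shape,np.uint8);m[U[k,1],U[k,0]]=1
    n,L,S,_=cv2.connectedComponentsWithStats(m,connectivity=4);b=1+np.argmax(S[1:,4])
    return P[k&(L[U[:,1],U[:,0]]==b)]
E
python3 - <<'E'
from h import *
for c in ["top","scene"]:
    p,d=grab(c);np.savez(c+"1.npz",p=p,d=d)
    t=cloud(c,p,d)[0];t=t[(abs(t[:,0]-.45)<.02)&(abs(t[:,1]+.05)<.03)];print(c,t[:,2].std())
    for n,a in dict(all=(.004,.3,(.535,.068),.12),plate=(.004,.03,(.53,.065),.12),arm=(.045,.073,(.567,.076),.06),thim=(.077,.1,(.555,.072),.05),knob=(.105,.13,(.555,.072),.03),bar=(.005,.02,(.547,-.203),.1)).items():
        Q=comp(c,p,d,*a);print(n,len(Q),rect(Q),np.round(Q[:,2].mean(),4))
    I=p.astype(np.uint8)[:,:,::-1]
    x,y=((283,248) if c=="top" else (325,265));a=cv2.resize(I[y-45:y+45,x-50:x+50],None,fx=6,fy=6)
    x,y=((418,246) if c=="top" else (372,199));b=cv2.resize(I[y-45:y+45,x-33:x+33],None,fx=3,fy=3)
    cv2.imwrite(f"pics/crop_{c}.png",np.clip(1.8*np.hstack([a,np.vstack([b,np.zeros((270,198,3))])])[:,:800],0,255))
E
```

```text
top 0.0010737970137664344
all 2152 (array([540.8,  67.1]), array([ 70., 122.]), 0.2411) 0.0334
plate 1532 (array([540.8,  67.1]), array([ 70., 122.]), 0.2411) 0.0113
arm 228 (array([584. ,  77.7]), array([29.4, 36.2]), -1.2904) 0.0662
thim 128 (array([551.3,  70. ]), array([31.4, 39. ]), -1.4049) 0.0842
knob 218 (array([555.1,  70.6]), array([27.8, 29.8]), -0.0134) 0.1171
bar 829 (array([ 548.7, -205.5]), array([ 24.7, 139.8]), 0.5796) 0.0092
scene 0.0007790558628672434
all 2187 (array([540.7,  69.3]), array([ 71. , 122.1]), 0.2348) 0.039
plate 1331 (array([540.7,  69.3]), array([ 71. , 122.1]), 0.2348) 0.0129
arm 360 (array([568.3,  76.6]), array([36.7, 63.1]), 0.2402) 0.0622
thim 186 (array([553.3,  78.1]), array([29.3, 38.6]), 0.5054) 0.0863
knob 197 (array([554.8,  73.4]), array([28.9, 29.8]), 0.905) 0.1155
bar 448 (array([ 548.8, -202.6]), array([ 26.2, 140. ]), 0.5698) 0.0088[ WARN:0@4.392] global loadsave.cpp:1063 imwrite_ Unsupported depth image for selected encoder is fallbacked to CV_8U.
```

View pics/crop_top.png

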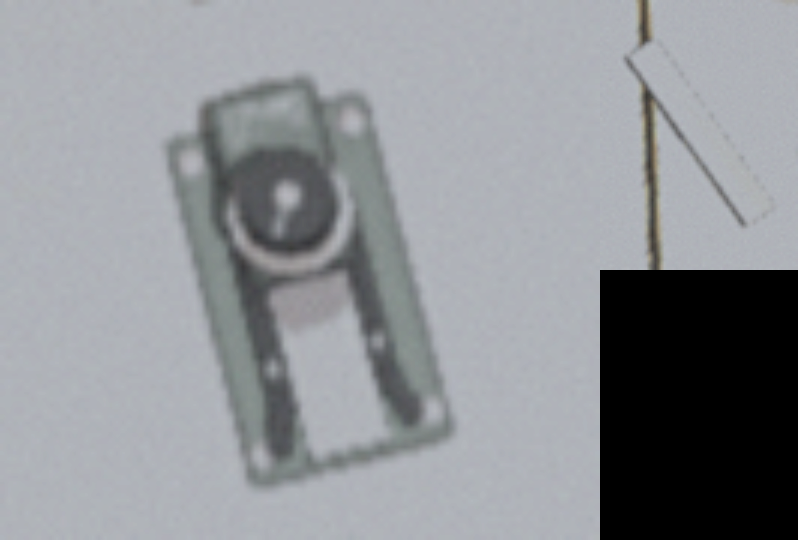

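The depth fits give the gauge at (0.555, 0.072), yaw 0.239, and the bar at (0.549, -0.204), yaw 0.575. I'll grip the bar near its outer end.

```bash
cat >> h.py <<'E'
def R(a,flip=0):
    a+=np.pi*flip;c,s=np.cos(a),np.sin(a)
    return np.array([[c,s,0],[s,-c,0],[0,0,-1.]])
E
python3 - <<'E'
from h import *
from station import env,effector,solver
a=.575;g=np.array([.5488,-.204,0])-.054*np.array([np.cos(a),np.sin(a),0])
for f in (0,1):
    for pos,yaw in ((g+[0,0,.003],a),([.4495,.046,.015],.239),([.555,.072,.094],.239)):
        q=solver.inverse_kinematics(np.array(pos),R(yaw,f));print(f,None if q is None else np.round(q,2))
f=0 
env.reach(g+[0,0,.08],R(a,f));env.movel(g+[0,0,.003],rate=.08);print(env.sense()["wrist_force"])
effector.grasp(20);s=env.sense()
print(s["t"],s["ee_pos"],s["gripper_width"],s["grasp_force"],s["wrist_force"])
for c in ("top","scene"):
    p,d=grab(c,4);Q=comp(c,p,d,.005,.02,g[:2]+.07*np.array([np.cos(a),np.sin(a)]),.06)
    print(c,len(Q),rect(Q))
E
```

```text
0 [ 0.57  0.63 -0.25  1.95  0.26  0.59 -0.85]
0 [ 0.22  0.53 -0.47  2.18  0.47  0.53 -1.94]
0 [ 0.28  0.56 -0.61  1.89  0.43  0.82 -1.88]
1 [ 1.25  1.22 -1.34  1.91  1.3   1.25  1.58]
1 [ 0.34  0.57 -0.61  2.17  0.61  0.57  1.08]
1 [ 0.45  0.65 -0.85  1.88  0.62  0.9   1.11]
[-0.59793614  0.83069484  0.20862489]
5.4 [ 0.50347906 -0.23337022  0.00297718] 0.023895419348504816 19.986232817173004 [-0.04666019 -0.58771855  0.25366214]
top 542 (array([ 568.1, -192.2]), array([24.4, 92.5]), 0.5734)
scene 361 (array([ 558.8, -194.8]), array([ 26.1, 114.5]), 0.5794)
```

```bash
cat >> h.py <<'E'
O=np.array([.55535,.0715,0]);A=.239
def G(x,y,z): return O+R(A)@np.array([x,-y,-z])
E
python3 - <<'E'
from h import *
from station import env,effector,solver
for x in (-.184,-.176,-.168,-.16,-.15):
    q=[solver.inverse_kinematics(G(x,0,z),R(A)) for z in (.05,.0155)]
    print(x,[None if v is None else np.round(v,2) for v in q])
env.movel(env.sense()["ee_pos"]+[0,0,.11],rate=.15)
env.reach(G(-.16,0,.11),R(A))
env.movel(G(-.16,0,.04),rate=.1)
s=env.sense();print(s["t"],s["ee_pos"],s["gripper_width"],s["wrist_force"],s["moment"])
for c in ("top","scene"):
    p,d=grab(c,4)
    cen=G(-.16+.075,0,0)[:2]
    Q=comp(c,p,d,.031,.056,cen,.055);r=rect(Q)
    v=(R(A).T@(np.r_[r[0]/1000,0]-O));print(c,len(Q),r,"x,y gauge mm",v[0]*1e3,-v[1]*1e3)
    X=(R(A).T@(Q-O).T).T;print("z slope",np.polyfit(X[:,0],Q[:,2],1),"end x",X[:,0].max(),Q[:,2].mean())
cv2.imwrite("pics/hov.png",cv2.resize(p[:,:,::-1].astype(np.uint8)[200:330,250:420],None,fx=4,fy=4))
E
```

```text
-0.184 [array([ 0.03,  0.33, -0.21,  2.34,  0.15,  0.48, -1.64]), array([-0.02,  0.41, -0.16,  2.36,  0.17,  0.38, -1.66])]
-0.176 [array([ 0.02,  0.34, -0.21,  2.33,  0.15,  0.49, -1.64]), array([-0.02,  0.42, -0.16,  2.34,  0.17,  0.39, -1.66])]
-0.168 [array([ 0.02,  0.35, -0.21,  2.31,  0.15,  0.5 , -1.64]), array([-0.02,  0.43, -0.16,  2.32,  0.17,  0.4 , -1.66])]
-0.16 [array([ 0.01,  0.36, -0.2 ,  2.29,  0.15,  0.5 , -1.64]), array([-0.03,  0.43, -0.16,  2.3 ,  0.17,  0.41, -1.66])]
-0.15 [array([ 0.01,  0.37, -0.2 ,  2.27,  0.15,  0.51, -1.64]), array([-0.03,  0.44, -0.16,  2.28,  0.17,  0.42, -1.66])]
8.6417 [0.40031968 0.03358088 0.04024975] 0.02360963794301934 [ 0.08023343 -0.20028589 -0.90421009] [-0.0185491   0.06858986  0.01474572]
top 397 (array([488.9,  54.6]), array([23.6, 63.8]), 0.2315) x,y gauge mm -68.56192826210186 -0.6888345101685381
z slope [-0.00634625  0.04640492] end x -0.0367347685765156 0.04683637938848612
scene 477 (array([480.1,  55.4]), array([25.6, 86.9]), 0.2437) x,y gauge mm -76.9224050138666 2.171659937160612
z slope [-0.00299113  0.04547184] end x -0.033449355409648655 0.04570588760356867
```

View pics/hov.png

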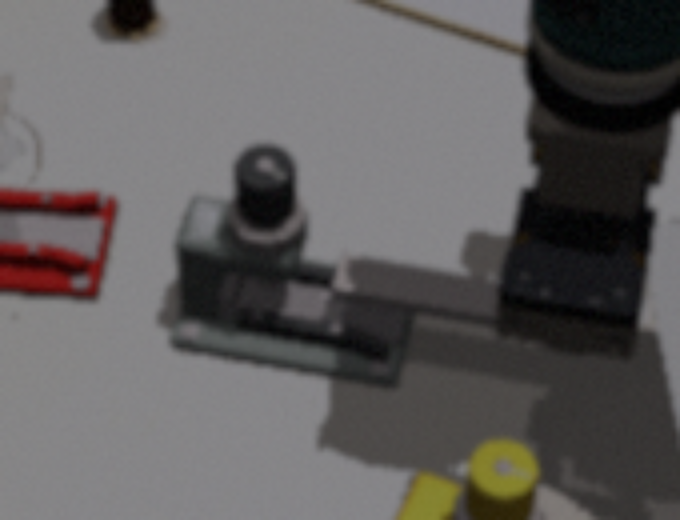

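The bar is level, lined up with the rails to under 1 mm, and its end sits ahead of the arm. Next I lower it and slide it in while watching the force.

Run:
```python
from h import *
from station import env,effector
def st(m):
    s=env.sense();f=R(A).T@s["wrist_force"];e=R(A).T@(s["ee_pos"]-O);print(m,round(s["t"],2),"F",np.round([f[0],-f[1],-f[2]],2),"e",np.round(e*1e3,1));return s,f
st("0")
for z in (.026,.02,.0165,.0155):
    env.movel(G(-.16,0,z),rate=.05);s,f=st(z)
    if abs(f[2])>6: print("bump");raise SystemExit
effector.grasp(8)
st("light")
for x in np.r_[np.arange(-.15,-.117,.008),np.arange(-.1165,-.1,.0012)]:
    env.movel(G(x,0,.0155),rate=.04);s,f=st(round(x,4))
    if f[0]<-3.5 or abs(f[1])>8: print("contact");break
```

```text
0 9.04 F [-0.17  0.76 -0.61] e [-1.598e+02  1.000e-01 -4.030e+01]
0.026 9.47 F [-0.09  0.67 -1.74] e [-160.4   -0.2  -25.5]
0.02 9.74 F [-0.74 -0.44 -0.35] e [-160.2   -0.   -19.7]
0.0165 9.99 F [ 0.5  -0.16 -0.9 ] e [-160.1   -0.   -16.4]
0.0155 10.24 F [ 0.62  0.05 -1.17] e [-160.     0.   -15.5]
light 10.46 F [-0.26 -0.4  -1.14] e [-160.     0.   -15.6]
-0.15 10.86 F [-0.41 -0.2  -0.36] e [-1.497e+02 -1.000e-01 -1.550e+01]
-0.142 11.21 F [-0.56  0.47 -0.95] e [-141.7   -0.   -15.5]
-0.134 11.56 F [-0.6  -0.52 -1.14] e [-133.7   -0.   -15.5]
-0.126 11.91 F [-0.15 -0.11 -1.03] e [-125.7   -0.   -15.5]
-0.118 12.26 F [ 0.57  1.19 -0.21] e [-117.7   -0.   -15.5]
-0.1165 12.51 F [-0.31 -0.29  0.15] e [-116.5   -0.   -15.5]
-0.1153 12.76 F [ 0.13  0.18 -0.98] e [-115.2    0.   -15.5]
-0.1141 13.01 F [-0.52  0.59 -0.68] e [-114.    -0.   -15.5]
-0.1129 13.26 F [-0.03 -0.46 -1.94] e [-112.8   -0.   -15.5]
-0.1117 13.51 F [ 0.48 -0.83 -0.01] e [-111.6    0.   -15.5]
-0.1105 13.76 F [-0.08 -0.08 -0.78] e [-110.4   -0.   -15.5]
-0.1093 14.01 F [-0.29 -0.17 -1.03] e [-109.2   -0.   -15.5]
-0.1081 14.26 F [-0.03  0.   -1.12] e [-108.     0.   -15.5]
-0.1069 14.51 F [-1.69  0.38 -0.84] e [-107.3    0.   -15.4]
-0.1057 14.76 F [-5.31 -0.27  0.02] e [-1.073e+02  1.000e-01 -1.510e+01]
contact
```

Run:
```python
from h import *
from station import env,effector,solver
env.movel(G(-.1068,0,.0152),rate=.04);print(env.sense()["wrist_force"])
effector.release();env.movel(G(-.109,0,.0152),rate=.04);env.movel(G(-.109,0,.17),rate=.2)
q=env.sense()["joint_positions"];print(np.round(q,2))
for dy in np.arange(0,6.28,.4):
    v=solver.inverse_kinematics(G(0,0,.093),R(A+dy));print(round(dy,1),None if v is None else np.round(v,2))
for c in ("top","scene"):
    p,d=grab(c,4);np.savez(c+"2.npz",p=p,d=d)
    Q=comp(c,p,d,.016,.027,G(-.1,0,0)[:2],.045);r=rect(Q);X=(R(A).T@(Q-O).T).T
    v=(R(A).T@(np.r_[r[0]/1000,0]-O));print(c,len(Q),r,"gauge mm",v[0]*1e3,-v[1]*1e3,"front x",X[:,0].min(),X[:,2].mean())
cv2.imwrite("pics/home.png",cv2.resize(p[:,:,::-1].astype(np.uint8)[200:330,250:420],None,fx=4,fy=4))
print(env.sense()["t"])
```

```text
[-3.58667966 -0.47010847 -0.57871995]
[ 0.16  0.22 -0.38  2.09  0.11  0.84 -1.61]
0.0 [ 0.09  0.51 -0.35  1.9   0.24  0.77 -1.72]
0.4 [ 0.12  0.51 -0.4   1.9   0.27  0.78 -1.35]
0.8 [ 0.16  0.52 -0.45  1.9   0.31  0.79 -0.98]
1.2 [ 0.21  0.54 -0.51  1.89  0.36  0.8  -0.63]
1.6 [ 0.27  0.56 -0.59  1.89  0.42  0.82 -0.27]
2.0 [ 0.33  0.58 -0.67  1.89  0.48  0.84  0.08]
2.4 [ 0.38  0.61 -0.75  1.88  0.54  0.86  0.43]
2.8 [ 0.43  0.64 -0.82  1.88  0.6   0.89  0.78]
3.2 [ 0.69  0.99 -1.33  1.87  1.05  1.21  0.86]
3.6 [ 0.69  0.99 -1.33  1.87  1.05  1.21  1.26]
4.0 [-1.07  0.95  1.34  1.97 -1.04  1.16 -2.9 ]
4.4 [-0.85  0.62  0.89  1.96 -0.64  0.86 -2.83]
4.8 [-0.7   0.54  0.66  1.95 -0.46  0.8  -2.59]
5.2 [-0.06  0.48 -0.16  1.91  0.11  0.76 -2.7 ]
5.6 [ 0.02  0.49 -0.26  1.91  0.18  0.76 -2.36]
6.0 [ 0.06  0.5  -0.31  1.9   0.21  0.77 -1.99]Traceback (most recent call last):
  File "<stdin>", line 10, in <module>
  File "h.py", line 19, in comp
    n,L,S,_=cv2.connectedComponentsWithStats(m,connectivity=4);b=1+np.argmax(S[1:,4])
                                                                   ~~~~~~~~~^^^^^^^^^
    return _wrapfunc(a, 'argmax', axis=axis, out=out, **kwds)
    return bound(*args, **kwds)
ValueError: attempt to get argmax of an empty sequence
```

Run:
```python
from h import *
from station import env,effector,solver
up,lo=[np.array(solver.inverse_kinematics(G(0,0,z),R(A+.8))) for z in (.17,.092)]
print(np.round(up,2),np.round(lo,2))
d7=2.6-lo[6]
up[6]+=d7;lo[6]+=d7
env.goto_joints(up);s=env.sense();print(s["t"],s["ee_pos"],G(0,0,.17))
np.savez("kn.npz",up=up,lo=lo)
for c in ("scene",):
    p,d=grab(c,4)
    Q=comp(c,p,d,.014,.028,G(-.1,0,0)[:2],.045);r=rect(Q);X=(R(A).T@(Q-O).T).T
    v=(R(A).T@(np.r_[r[0]/1000,0]-O));print(c,len(Q),r,"gauge mm",v[0]*1e3,-v[1]*1e3,"front x",X[:,0].min(),X[:,2].mean())
cv2.imwrite("pics/home.png",cv2.resize(p[:,:,::-1].astype(np.uint8)[200:330,250:420],None,fx=4,fy=4))
```

```text
[ 0.19  0.42 -0.48  1.84  0.23  0.93 -0.92] [ 0.16  0.53 -0.45  1.9   0.31  0.79 -0.99]
21.0167 [0.55532419 0.07147108 0.1700069 ] [0.55535 0.0715  0.17   ]
scene 401 (array([470.2,  47.7]), array([49.4, 68.5]), 0.4596) gauge mm -88.36382941956263 -2.9658304588151467 front x -0.12360669753218803 -0.02066706719458927
```

View pics/home.png

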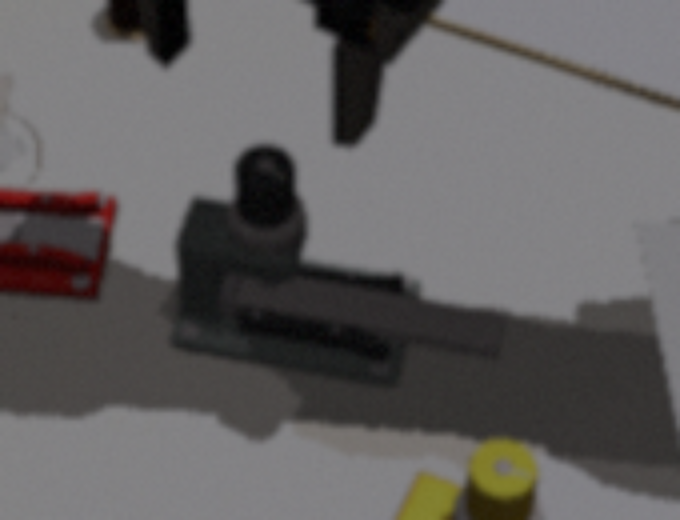

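The bar is home, with its outer end at x ≈ -124 mm. Next I grip the knob and turn it in small steps while logging the moment.

Run:
```python
from h import *
from station import env,effector
k=np.load("kn.npz");up,lo=k["up"],k["lo"]
for a in (.5,1):env.goto_joints(up+a*(lo-up))
s=env.sense();m0=s["moment"];print(s["t"],s["ee_pos"],s["wrist_force"],m0)
effector.grasp(25);s=env.sense();print(s["gripper_width"],s["grasp_force"],s["wrist_force"],s["moment"])
q=lo.copy();n=0;log=[]
while q[6]>lo[6]-2.5:
    q[6]-=.12;env.goto_joints(q);s=env.sense();mz=s["moment"][2]-m0[2]
    print(round(lo[6]-s["joint_positions"][6],3),"Mz",round(mz,3),"F",np.round(s["wrist_force"],1),round(s["t"],2))
    n=n+1 if abs(mz)>.14 else 0
    if n>=2: print("slipping?");break
```

```text
21.7833 [0.55473716 0.07153378 0.09218487] [0.34814678 0.33926971 0.36200455] [ 0.14844697 -0.07797702  0.06496974]
0.02944570505317544 24.999528229236603 [-1.82035126  0.35861018  2.13444741] [ 0.14255427  0.46233869 -0.03530673]
0.117 Mz -0.14 F [-1.9 -0.3  2.7] 23.0
0.235 Mz -0.17 F [-2.3  0.2  2. ] 23.25
0.354 Mz -0.142 F [-2.1 -0.6  2.7] 23.5
slipping?
```

```bash
cat >> h.py <<'E'
def turn(to,lo,step=.12,stop=None):
    from station import env
    q=np.array(lo);q[6]=env.sense()["joint_positions"][6];t=lo[6]-q[6]
    while t<to-1e-3:
        t=min(t+step,to);q[6]=lo[6]-t;env.goto_joints(q);M=[]
        for _ in range(4):
            s=env.sense();M.append([s["moment"][2],s["tau"][6]]);env.pause(.02)
        M=np.mean(M,0);print(round(lo[6]-s["joint_positions"][6],3),"Mz,tau7",np.round(M,3),round(s["t"],2))
        if stop and stop(M): return M
E
python3 - <<'E'
from h import *
turn(.85,np.load("kn.npz")["lo"])
E
```

```text
0.469 Mz,tau7 [-0.063 -0.037] 23.8
0.59 Mz,tau7 [-0.053 -0.048] 24.12
0.71 Mz,tau7 [-0.051 -0.049] 24.43
0.83 Mz,tau7 [-0.083 -0.051] 24.75
0.849 Mz,tau7 [ 0.061 -0.065] 25.07
```

tau7 is the cleaner signal, about -0.05 N m while free. I'll carry on until it rises.

Run:
```python
from h import *
turn(2.1,np.load("kn.npz")["lo"],step=.1,stop=lambda M:M[1]<-.13)
```

```text
0.946 Mz,tau7 [-0.055 -0.039] 25.38
1.045 Mz,tau7 [-0.03  -0.037] 25.7
1.145 Mz,tau7 [-0.046 -0.023] 26.02
1.246 Mz,tau7 [-0.054  0.003] 26.33
1.346 Mz,tau7 [-0.074  0.003] 26.65
1.446 Mz,tau7 [-0.068  0.003] 26.97
1.546 Mz,tau7 [-0.064  0.003] 27.28
1.646 Mz,tau7 [-0.057  0.002] 27.6
1.746 Mz,tau7 [-0.004 -0.08 ] 27.92
1.846 Mz,tau7 [ 0.016 -0.089] 28.23
1.945 Mz,tau7 [ 0.076 -0.102] 28.55
2.045 Mz,tau7 [ 0.049 -0.091] 28.87
2.096 Mz,tau7 [ 0.02  -0.055] 29.18
```

Run:
```python
from h import *
turn(3.07,np.load("kn.npz")["lo"],step=.065)
```

```text
2.158 Mz,tau7 [ 0.022 -0.058] 29.5
2.223 Mz,tau7 [ 0.034 -0.055] 29.82
2.288 Mz,tau7 [ 0.002 -0.051] 30.13
2.353 Mz,tau7 [ 0.03  -0.066] 30.45
2.418 Mz,tau7 [ 0.03 -0.07] 30.77
2.483 Mz,tau7 [ 0.01  -0.069] 31.08
2.548 Mz,tau7 [ 0.021 -0.064] 31.4
2.613 Mz,tau7 [ 0.013 -0.058] 31.72
2.678 Mz,tau7 [ 0.03  -0.053] 32.03
2.743 Mz,tau7 [ 0.021 -0.049] 32.35
2.808 Mz,tau7 [ 0.021 -0.047] 32.67
2.873 Mz,tau7 [ 0.053 -0.064] 32.98
2.938 Mz,tau7 [ 0.027 -0.066] 33.3
3.003 Mz,tau7 [ 0.015 -0.066] 33.62
3.066 Mz,tau7 [ 0.019 -0.06 ] 33.93
```

The tau7 trace shows ripples about 0.5 rad apart, which fits ratchet clicks beginning near 1.7 rad. I'll let go, retreat, and compare the knob's mark with the first picture.

Run:
```python
from h import *
from station import env,effector
effector.release();s=env.sense();print(s["gripper_width"],s["wrist_force"])
k=np.load("kn.npz");up,lo=k["up"].copy(),k["lo"].copy();dq=env.sense()["joint_positions"][6]-lo[6]
up[6]+=dq;lo[6]+=dq
for a in (.5,1):env.goto_joints(lo+a*(up-lo))
env.movel(env.sense()["ee_pos"]+[0,0,.1],rate=.2)
env.goto_joints([1.253,.468,-.012,1.603,.006,1.071,-.056])
p,d=grab("top",6);q,e=grab("scene",6);p0=np.load("top1.npz")["p"];q0=np.load("scene1.npz")["p"]
f=lambda I,x,y,h,w:cv2.resize(np.clip(I[y-h:y+h,x-w:x+w,::-1]*1.6,0,255).astype(np.uint8),(400,300),interpolation=cv2.INTER_CUBIC)
cv2.imwrite("pics/after.png",np.vstack([np.hstack([f(p0,281,240,18,24),f(p,281,240,18,24)]),np.hstack([f(q0,325,262,36,48),f(q,325,262,36,48)])]))
Q=comp("top",p,d,.014,.028,G(-.098,0,0)[:2],.035);X=(R(A).T@(Q-O).T).T;r=rect(Q)
v=R(A).T@(np.r_[r[0]/1000,0]-O);print(r,v*1e3,X.min(0),X[:,2].mean(),env.sense()["t"])
```

```text
0.09203300025185684 [-0.09297099 -0.10377564 -0.16379757]
(array([464.3,  49.1]), array([23.9, 61.1]), 0.2442) [-93.76469941   0.20891129   0.        ] [-0.12429996 -0.01176734 -0.02468612] -0.021529139655789502 39.5833
```

View pics/after.png

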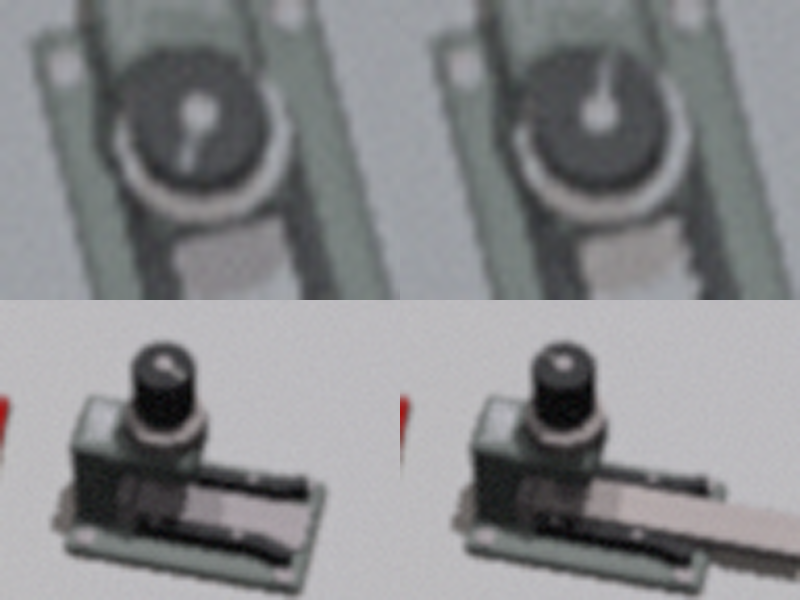

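The left crops are from before and the right ones from after. The knob's mark moved from (185,165), lower left, to (608,60), upper right. That is about half a turn, matching the 3.07 rad commanded, so the fingers did not slip. The bar is still home, with its front end at x = -124 mm.

Run:
```python
from station import workorder
print(workorder.finish_job())
```

```text
the job is handed in; nothing more can be done
None
```

I've handed the job in at about 40 s: the bar is home against the back stop and clamped by the ratchet knob, which I estimate slipped about 1.3 rad (two to three clicks) from the joint-torque trace, and the gripper is clear; the hand-in call returned no verdict.

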